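Eject an oil stick and trap it on the ramp

ROBOT

A 7-joint arm with a two-finger parallel gripper is mounted at the origin on the work surface. World frame = base frame: x ahead of the robot, y to its left, z up, the work surface at z = 0. Lengths are in m, angles in rad, forces in N, time in s.
With the tool pointing down it reaches from about 0.4 to 0.875 m from the base axis. Payload 19.3 kg.
Tool frame: the origin (TCP) lies on the centre line of the jaws, within the pads' length; the fingertips stand 14 mm ahead of it and the grasp point (between the pads) lies 5 mm behind it; y points along the fingers, x is the direction in which the jaws open and shut, and the axes are right-handed (so a half turn about y gives the same grasp; the last joint's range is limited). The gripper opens to 85 mm and grips with 20 to 120 N. Pads are 22 mm wide; open, the fingers measure 114 mm over their backs; the gripper's body (76 mm by 85 mm) begins 54 mm behind the grasp point. The pads swing forward as they close: fully open they stand 13 mm farther back than shut.
Start: joints at [-1.314, 0.521, -0.036, 1.599, 0.021, 1.021, -0.113], TCP at [0.201, 0.592, 0.245] pointing down, gripper open.
Joint ranges: [-2.91, 2.91], [-0.3, 2.13], [-1.5, 1.42], [0.17, 2.43], [-1.26, 4.41], [0.16, 1.93], [-2.52, 2.52]. Speed limits (rad/s): [1.89, 1.89, 2.39, 2.39, 3.01, 3.01, 3.01].

INTERFACE

Orientations are given as [roll, pitch, yaw] about the fixed x, y, z axes, in that order (R = Rz(yaw) Ry(pitch) Rx(roll)).
In Python, from workcell import monitor, grab_frame, workorder gives the robot as it stands.
- The arm moves only by the tool drive_tool, never from a script. Its argument "steps" is one flat list of numbers, 5 for each row, row after row: the finger opening in mm, from 0 to 85.4, then the shift along the world's x, y, z in mm, then the turn about the world's z in degrees. In form: [fingers, tx, ty, tz, twist, fingers, tx, ty, tz, twist, ...]. A call has exactly 5 rows; each row shifts and turns the commanded pose from where the row before left it; what a row does not reach is not made up. A row lasts 1/12 s, in which the tool goes at most 41.7 mm and 7.16 degrees, less where a joint would pass 70% of its speed; a pose out of reach is approached as far as the arm can. A call is refused whole if a number of a shift passes 41.7 or a number of a turn 7.16, either way. A call with a gripper value outside its range is refused whole. The fingers move at their own pace and stop on an object; "grip_force" is the grip in N (left out, the last holds). Time passes only in rows, so rows that do not move let the fingers close, or fill a call up. It gives the time, the measured TCP pose, the force and the opening at its end, in the units of the state.
- monitor.observe(): the state, without advancing time (a new reading comes with each control period).
- grab_frame(name): name is "scene" or "top" or "wrist"; returns a dict with "frame" (384x512x3 uint8, red, green, blue), "vertical_fov" (degrees; the focal length in pixels is half the picture's height over the tangent of half this angle, whatever the lens; pixels are square), "cx", "cy" (the principal point, pixels), "xyz" and "orientation" of the camera in the world. Camera axes: x right, y down, z forward; pixel columns grow to the right and rows downward; lengths in m; the calibration is good to about 2 mm. A picture is of the moment at which its call begins. There is no depth.
- workorder.job_done(): hands the job in, once; it reports no verdict.
The state is a dict: "clock": time; "qpos": joint angles; "qd": joint speeds; "joint_efforts": joint torques, N m; "position": TCP position; "tool_rot": TCP orientation; "force": force on the tool from outside, world axes, zero at the start; "moment": the same for the moment, N m; "grip_width": finger opening in m.
Only numpy, scipy, OpenCV 4.12 (cv2) and the standard library are available. Lean on these libraries where they do the work, as an engineer would, in place of code of your own. Each camera call takes 0.05 s, during which the arm holds its last target. There are 200 camera calls.

TASK

Press the key of the oil-stick dispenser so that its spring ejector pops the stick out, and with the other finger trap the stick on the sloping ramp, clear of the stop pins, before it rolls off the ramp's open end. Do not force the stick past the raised stop pins, pick it up or lift it, and leave the other things on the bench where they are. The program finishes while the finger is still holding the stick there, at rest on the ramp.

Things in the scene. Friction and masses are not known exactly. Their poses are not given: they have to be found in the camera images.
- dispenser: Oil-stick dispenser fixed to the bench: steel foot, plywood spring housing (64 mm high, y -99 to -49), 62 mm high cheeks beside the stick's seat (x +-45 to 50, y -51 to 1), a ramp sloping down from it to an open end, a metal key plate beside the ramp. Origin on the bench below the stop line; z up; ramp runs down towards +y, key on the +x side. Foot spans x -57 to 101, y -100 to 136 mm.
- ramp: The ramp, a plywood board between low side walls (6 mm above it, inner faces x +-45 mm, outer +-50). Origin on the board's face, mid-width, at the stop line, 39 mm above the bench. y points down the slope (12 degrees below level), z square to the board, x across. The face ends, open, at y = 153 mm. The stick waits at y = -14 mm; once trapped its centre must lie between y = 40 and 140 mm.
- trap (a point): Point on the ramp's face, mid-width, 90 mm down-slope of the stop line, 20 mm above the bench: a good place for a vertical trapping finger. A finger on the ramp stops the stick if its tip is less than about 13 mm above the face. With one fingertip on the fully pressed key, the other, level with it, stands 6 to 7 mm above this point. It is at dispenser x = 0, y = 88 mm.
- stick: Oil paint stick, a cylinder 26 mm across and 80 mm long, paper wrapper, about 70 g, lying across the ramp against two steel stop pins 9 mm tall. Origin at its centre; x along it (y, z turn as it rolls). When the pins sink a spring pusher behind it (about 0.7 N, 18 mm stroke) kicks it out and it rolls off the ramp in well under a second. It leans on a finger that stops it with about 0.1 N.
- key (a joint): Travel of the key: 0 up, 0.011 m fully down. A spring returns it: about 2 N starts it, 4 N holds it fully down on a firm stop. The stop pins are part of the key and sink with it; the stick is freed when it is about 5 to 10 mm down, so the trapping finger must already be in place over the ramp then.
- key_top (a point): Centre of the upper face of the key, a flat aluminium plate 36 mm (dispenser x) by 50 mm (dispenser y), at dispenser x = 78, y = 30 mm. It moves straight down with the key: 37.5 mm above the bench when up, 26.5 mm fully down.
- tube_a: Bystander: aluminium paint tube 95 mm long, 30 mm wide, 16 mm high plus a black cap 18 mm long, lying flat; origin under its middle, x along it.
- tube_b: Bystander: a shorter paint tube, 75 mm long, otherwise alike; origin under its middle, x along it.
- knife: Bystander: flat paint scraper with a wooden handle, 200 mm long, lying flat; x along it.
- brush: Bystander: flat brush 200 mm long, lying; x along it.
- pot: Bystander: open white plastic pot, 72 mm in diameter, 75 mm high; origin under its middle.
- jar: Bystander: glass jar with steel lid, 68 mm in diameter, 95 mm high; origin under its middle.
- tin: Bystander: steel tin, 70 mm in diameter, 70 mm high; origin under its middle.
There are look-alikes about, which are no part of the job. Leave any orange look-alike of the stick alone.

How it is judged:
By the outcome, as a careful person would: the job done as asked, in the order asked, and still so for the second after the job is handed in, while the arm keeps its last pose, push and grip.
It also fails if it takes over 29 s, if anything falls off the work surface, if the arm or the gripper's body presses on something with over 40 N, if the wrist force passes 120 N, or if a joint passes its speed limit or range.

## Working session

There is one attempt and no reset: what is moved stays moved. The work goes in short steps, Python scripts to look and compute and a tool call to move; the robot and the scene stay as the last step left them, time stands still between calls to the robot, and variables do not carry over. Pictures are saved under pics/ and viewed, about 8 in all and at most 12, crops included, and the job is handed in when it is done.

Besides the shell and the picture viewer there is one more tool, called after "Emit:" as a command line: name --argument value ..., lists and objects as JSON in quotes. drive_tool: Moves the arm, as the interface text tells. Its arguments: {"type":"object","properties":{"steps":{"type":"array"},"grip_force":{"type":"number"}},"required":["steps"]}

```bash
mkdir -p pics; cat > h.py <<'E'
import numpy as np,cv2
from scipy.spatial.transform import Rotation as R
from workcell import monitor,grab_frame,workorder
def save(n,f):
    g=grab_frame(n); cv2.imwrite(f'pics/{f}.png',g['frame'][:,:,::-1]); np.save(f'pics/{f}.npy',{k:v for k,v in g.items()},allow_pickle=True); return g
def load(f): return np.load(f'pics/{f}.npy',allow_pickle=True).item()
def rot(g):
    o=np.array(g['orientation'],float); return o if o.shape==(3,3) else R.from_euler('xyz',o).as_matrix()
def foc(g): return g['frame'].shape[0]/2/np.tan(np.radians(g['vertical_fov'])/2)
def pix2z(g,u,v,z):
    d=rot(g)@np.array([(u-g['cx'])/foc(g),(v-g['cy'])/foc(g),1]); p=np.array(g['xyz']); return p+d*(z-p[2])/d[2]
def proj(g,P):
    c=(np.atleast_2d(P)-np.array(g['xyz']))@rot(g); return c[:,:2]/c[:,2:]*foc(g)+[g['cx'],g['cy']]
E
python3 - <<'E'
from h import *
print(monitor.observe())
for n in('scene','top','wrist'):
    g=save(n,n+'0'); print(n,g['vertical_fov'],g['cx'],g['cy'],g['xyz'],g['orientation'])
a=[cv2.imread(f'pics/{n}0.png') for n in('top','scene')]
cv2.imwrite('pics/t0.png',cv2.resize(a[0],(800,600),interpolation=cv2.INTER_CUBIC))
E
```

```text
{'clock': 0.0, 'qpos': array([-1.31421997,  0.52203425, -0.03636763,  1.60000024,  0.02121866,
        1.02110235, -0.11282056]), 'qd': array([ 0.0010264 ,  0.00137909, -0.00102938, -0.00305143, -0.00047531,
       -0.00193674,  0.00098613]), 'joint_efforts': array([ 1.16018135e-03, -9.27121854e+01,  1.98055409e+00, -3.69935453e+01,
        1.78141793e-02,  8.33725906e-03, -6.36246887e-05]), 'position': array([0.20053285, 0.59161446, 0.24471544]), 'tool_rot': array([-1.57087504e+00,  1.15584262e-03,  1.24403389e+00]), 'force': array([-0.43079671,  0.75368004,  0.37934363]), 'moment': array([ 0.00304345, -0.01851108, -0.0001215 ]), 'grip_width': 0.08540043629333118}
scene 47.92510017778358 255.35431663941156 193.23145594203186 [1.18992321 0.40871503 0.60443629] [-2.19988797  0.01874479  2.13580384]
top 42.37436762928555 254.61046681836058 187.70334306978756 [0.48711377 0.00278838 1.09489802] [-3.06410436 -0.00564966 -1.55842366]
wrist 66.22616784838769 252.7275529557135 188.48467794479862 [0.12998358 0.61617578 0.3724141 ] [ 2.83865993e+00 -1.76919189e-04  1.24367165e+00]
```

View pics/t0.png

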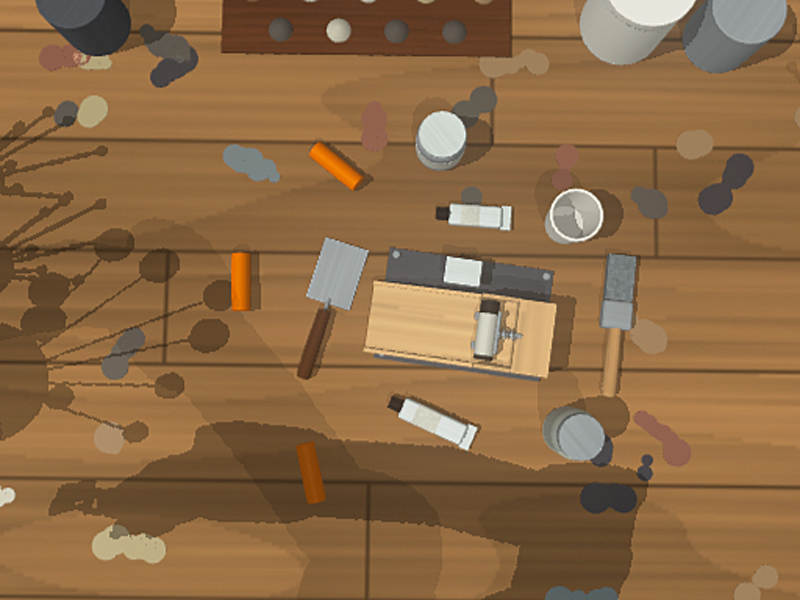

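View pics/scene0.png

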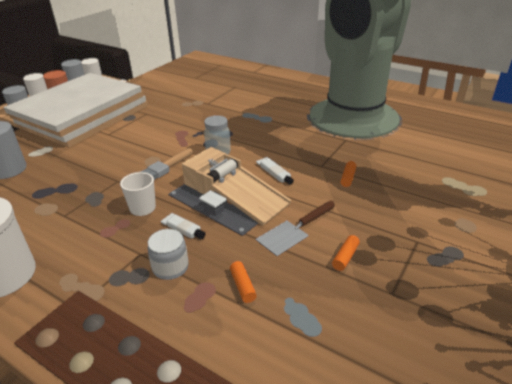

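```bash
python3 - <<'E'
from h import *
a=cv2.imread('pics/top0.png'); c=a[145:255,220:375]
cv2.imwrite('pics/c1.png',cv2.resize(c,None,fx=5,fy=5,interpolation=cv2.INTER_CUBIC))
E
```

```text
(no output)
```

View pics/c1.png

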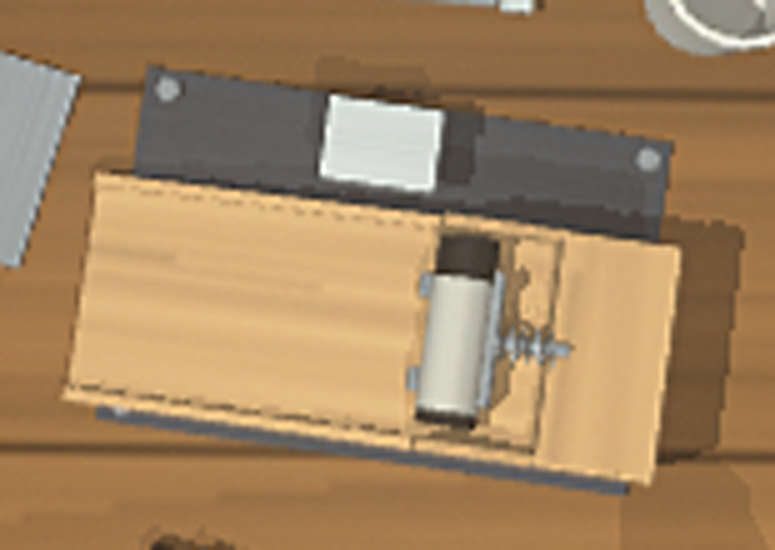

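The stick on the ramp is white with black ends, at crop (456,330). The key is the pale plate at (381,144). The three orange sticks at full-view (336,165), (241,281) and (311,473) are decoys. Next I fit the dispenser pose.

```bash
cat >> h.py <<'E'
D2W=lambda q,P:np.c_[np.atleast_2d(P)[:,:2]@np.array([[np.cos(q[2]),np.sin(q[2])],[-np.sin(q[2]),np.cos(q[2])]])+q[:2],np.atleast_2d(P)[:,2]]
E
python3 - <<'E'
from h import *
from scipy.optimize import least_squares
g=load('top0')
s12,c12=np.sin(.20944),np.cos(.20944)
P=[[96,55,37.5],[96,5,37.5],[60,5,37.5],[60,55,37.5],[101,136,4],[101,-100,4],[50,-99,64],[-50,-99,64],[50,153*c12+6*s12,39-153*s12+6*c12],[-50,153*c12+6*s12,39-153*s12+6*c12]]
c=[[331,96],[443,112],[435,192],[320,176],[148,67],[672,143],[680,246],[650,484],[97,172],[64,400]]
P=np.array(P)/1000;px=np.array(c)/5+[220-.4,145-.4]
f=lambda q:(proj(g,D2W(q,P))-px).ravel()
r=least_squares(f,[.5,0,0]);q=r.x
print(q[:2]*1e3,np.degrees(q[2]));print(r.fun.reshape(-1,2).round(1))
np.save('q.npy',q)
K=D2W(q,[[.078,.03,.0375],[0,.088,.02],[0,-.014*c12,.05]]);print(K*1e3, foc(g))
print('mid',K[:2].mean(0)*1e3,'yaw',np.degrees(np.arctan2(*(K[0]-K[1])[[1,0]])))
S=load('scene0');print('scene px',proj(S,K),proj(S,D2W(q,P)))
print('jar,tubes',[ (pix2z(g,u*.64,v*.64,z)*1e3).round() for u,v,z in((441,132,.095),(475,215,.016),(575,213,.075),(430,420,.016),(580,435,.07),(337,272,0))])
E
```

```text
[ 520.14231779 -110.04207652] -7.556762147239483
[[-0.2 -0.4]
 [ 0.4 -0.3]
 [-0.2  0.3]
 [-0.3  0.1]
 [-0.4 -0.1]
 [ 0.1 -0.1]
 [ 0.8  0.2]
 [ 0.6  0.3]
 [-0.4  0.1]
 [-0.5 -0.2]]
[[ 601.41014298  -90.56027502   37.5       ]
 [ 531.71505162  -22.80635086   20.        ]
 [ 518.34143405 -123.61720943   50.        ]] 495.3341551298929
mid [566.5625973  -56.68331294  28.75      ] yaw -44.19087602320692
scene px [[211.85653192 197.8443121 ]
 [254.87816118 197.46119209]
 [221.51213167 171.17807976]] [[214.26551828 206.08233765]
 [198.05742942 197.44749235]
 [209.56698217 190.01472468]
 [225.71812529 198.2429289 ]
 [241.57105    234.71404162]
 [167.1246624  193.34560039]
 [180.40875475 163.07157366]
 [210.230424   146.40210906]
 [262.48379778 221.99109132]
 [290.27464378 199.91424805]]
jar,tubes [array([779., -56.,  95.]), array([ 683., -110.,   16.]), array([ 677., -237.,   75.]), array([396., -49.,  16.]), array([ 383., -243.,   70.]), array([601.,  84.,   0.])]
```

Emit:
drive_tool --steps '[85.4,18,-32,0,-5.8,85.4,18,-32,0,-5.8,85.4,18,-32,0,-5.8,85.4,18,-32,0,-5.8,85.4,18,-32,0,-5.8]'

```text
clock: 0.57
position: [0.2912, 0.4301, 0.2452]
tool_rot: [-1.571, 0.0, 0.733]
force: [1.2, 0.5, -0.1]
grip_width: 0.0855
```

Emit:
drive_tool --steps '[85.4,18,-32,0,-5.8,85.4,18,-32,0,-5.8,85.4,18,-32,0,-5.8,85.4,18,-32,0,-5.8,85.4,18,-32,0,-5.8]'

```text
clock: 0.98
position: [0.3811, 0.2702, 0.2454]
tool_rot: [-1.571, -0.0, 0.227]
force: [0.6, 0.6, -0.3]
grip_width: 0.0853
```

Emit:
drive_tool --steps '[85.4,18,-32,0,-5.8,85.4,18,-32,0,-5.8,85.4,18,-32,0,-5.8,85.4,18,-32,0,-5.8,85.4,18,-32,0,-5.8]'

```text
clock: 1.4
position: [0.4711, 0.1102, 0.2454]
tool_rot: [-1.571, -0.0, -0.279]
force: [0.7, 0.9, 0.3]
grip_width: 0.0851
```

Emit:
drive_tool --steps '[85.4,18,-32,0,-5.8,85.4,18,-32,0,-5.8,85.4,18,-32,0,-5.8,85.4,18,-32,0,-5.8,85.4,0,0,0,0]'

```text
clock: 1.82
position: [0.5446, -0.0224, 0.2455]
tool_rot: [-1.572, -0.003, -0.692]
force: [-0.5, -1.1, -0.9]
grip_width: 0.0852
```

Emit:
drive_tool --steps '[85.4,11,-17,-28,-2.3,85.4,11,-17.3,-28,-2.3,85.4,0,0,-28,0,85.4,0,0,-28,0,85.4,0,0,-28,0]'

```text
clock: 2.23
position: [0.5644, -0.0507, 0.1037]
tool_rot: [-1.571, 0.0, -0.76]
force: [1.6, -0.0, 0.5]
grip_width: 0.0856
```

```bash
python3 - <<'E'
from h import *
o=monitor.observe();print(o['position'],np.degrees(o['tool_rot']),o['force'],o['grip_width'])
g=save('wrist','w1');print(g['xyz'])
q=np.load('q.npy')
pt=D2W(q,[[.096,.055,.0375],[.096,.005,.0375],[.06,.005,.0375],[.06,.055,.0375],[.078,.03,.0375],[0,.088,.02]])
u=proj(g,pt);print(u.round(1))
a=g['frame'][:,:,::-1].copy()
for x in u: cv2.drawMarker(a,tuple(int(round(t)) for t in x),(0,0,255),0,8,1)
cv2.imwrite('pics/w1m.png',cv2.resize(a,(800,600),interpolation=cv2.INTER_CUBIC))
save('scene','s1')
cv2.imwrite('pics/s1c.png',cv2.resize(cv2.imread('pics/s1.png')[90:270,130:350],None,fx=3.3,fy=3.3,interpolation=cv2.INTER_CUBIC))
E
```

```text
[ 0.56439858 -0.05065857  0.1037198 ] [-9.00244111e+01  1.25602421e-02 -4.35530815e+01] [ 1.64223671 -0.04735579  0.4619629 ] 0.08558433262961715
[0.61885972 0.0046163  0.23133637]
[[330.9 173.8]
 [367.3 228.3]
 [324.7 254.3]
 [286.9 203.1]
 [327.6 215.8]
 [195.4 205.7]]
```

View pics/w1m.png

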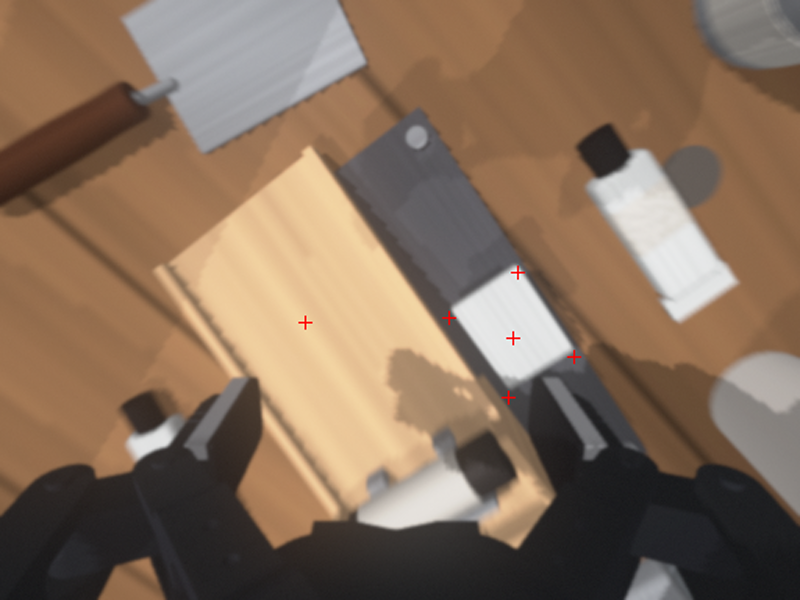

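View pics/s1c.png

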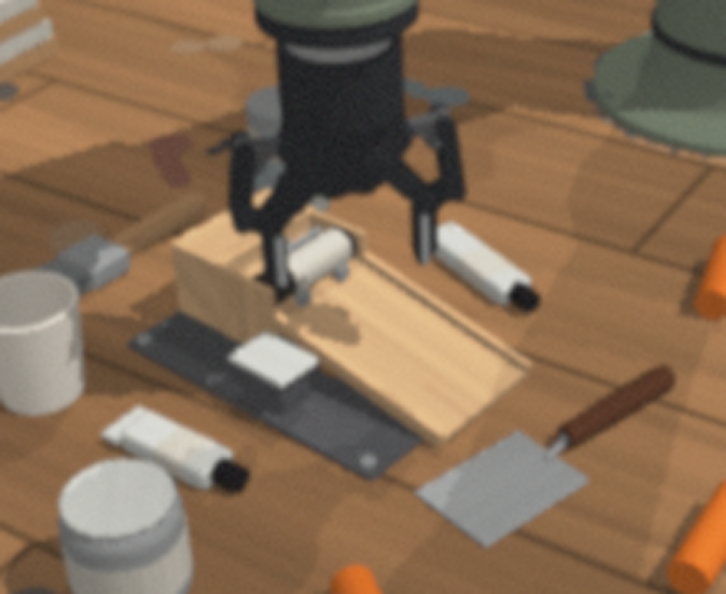

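The wrist and scene views agree with the fit: key corners are within about 3 mm, the key centre is at (511,327) and the ramp is clear. I align and come down to just above the key.

Emit:
drive_tool --steps '[85.4,2,-3,0,-0.6,85.4,0,0,-10,0,85.4,0,0,-13,0,85.4,0,0,-13,0,85.4,0,0,0,0]'

```text
clock: 2.75
position: [0.5657, -0.053, 0.0672]
tool_rot: [-1.572, 0.002, -0.77]
force: [-0.0, 0.2, -1.1]
grip_width: 0.0856
```

```bash
python3 - <<'E'
from h import *
o=monitor.observe();print(o['position'],np.degrees(o['tool_rot']),o['force'],o['grip_width'])
g=save('scene','s2')
q=np.load('q.npy')
cv2.imwrite('pics/s2c.png',cv2.resize(g['frame'][130:260,150:310,::-1],None,fx=4.6,fy=4.6,interpolation=cv2.INTER_CUBIC))
p=o['position'];t=np.array([np.cos(o['tool_rot'][2]),np.sin(o['tool_rot'][2]),0])*.0497
for s in(1,-1):
  for h in(.014,.001):
    P=p+s*t-[0,0,h];print(s,h,(P*1e3).round(1),((proj(g,P)-[150,130])*4.6).round())
E
```

```text
[ 0.56568119 -0.0529952   0.06722867] [-90.08085884   0.10852595 -44.104262  ] [-0.02427892  0.1575862  -1.09399377] 0.08555069723033307
1 0.014 [601.4 -87.6  53.2] [[287. 287.]]
1 0.001 [601.4 -87.6  66.2] [[285. 265.]]
-1 0.014 [530.  -18.4  53.2] [[491. 256.]]
-1 0.001 [530.  -18.4  66.2] [[490. 234.]]
```

View pics/s2c.png

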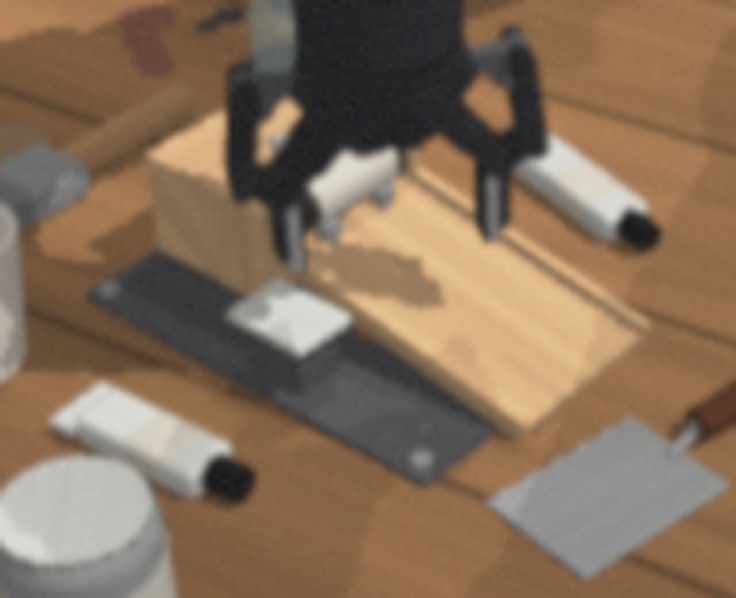

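Fingertips are at crop (290,268) and (492,235). That puts them about 1 mm ahead of the TCP (fully open), 66 mm up, one over the key and one over mid-ramp. I lower to about 5 mm above the key.

Emit:
drive_tool --steps '[85.4,0.5,-1,-8,0,85.4,0,0,-8,0,85.4,0,0,-7,0,85.4,0,0,0,0,85.4,0,0,0,0]'

```text
clock: 3.22
position: [0.5669, -0.0545, 0.0459]
tool_rot: [-1.571, 0.001, -0.77]
force: [0.5, 0.3, 0.7]
grip_width: 0.0855
```

Emit:
drive_tool --steps '[85.4,0,0,-6,0,85.4,0,0,-6,0,85.4,0,0,-6,0,85.4,0,0,0,0,85.4,0,0,0,0]'

```text
clock: 3.63
position: [0.5676, -0.0545, 0.028]
tool_rot: [-1.57, -0.001, -0.77]
force: [1.5, 0.3, 2.9]
grip_width: 0.0852
```

```bash
python3 - <<'E'
from h import *
o=monitor.observe();print(o['position'],np.degrees(o['tool_rot']),o['force'],o['grip_width'])
g=save('scene','s3')
cv2.imwrite('pics/s3c.png',cv2.resize(g['frame'][130:260,150:310,::-1],None,fx=4.6,fy=4.6,interpolation=cv2.INTER_CUBIC))
E
```

```text
[ 0.5675808  -0.05445703  0.02800222] [-8.99780534e+01 -3.36137421e-02 -4.41221425e+01] [1.52978579 0.25648291 2.93089313] 0.0851560665509738
```

View pics/s3c.png

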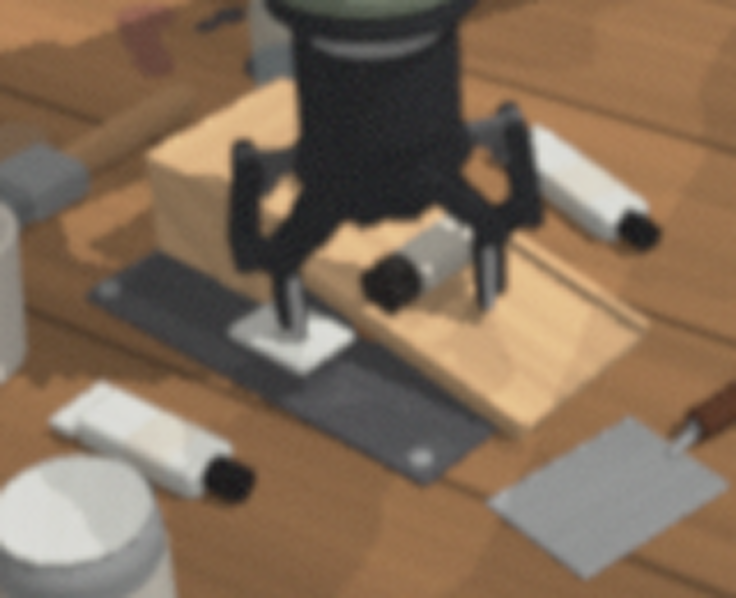

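The stick has popped out and rests against the trap finger: its black end is at crop (390,283) and the finger at (490,290). I press slightly firmer and let it settle.

Emit:
drive_tool --steps '[85.4,0,0,-1,0,85.4,0,0,0,0,85.4,0,0,0,0,85.4,0,0,0,0,85.4,0,0,0,0]'

```text
clock: 4.1
position: [0.5674, -0.0544, 0.0274]
tool_rot: [-1.57, -0.0, -0.77]
force: [2.7, 0.9, 4.7]
grip_width: 0.0856
```

Emit:
drive_tool --steps '[85.4,0,0,0,0,85.4,0,0,0,0,85.4,0,0,0,0,85.4,0,0,0,0,85.4,0,0,0,0]'

```text
clock: 4.52
position: [0.5674, -0.0544, 0.0274]
tool_rot: [-1.57, -0.0, -0.77]
force: [4.0, 0.4, 5.3]
grip_width: 0.0852
```

```bash
python3 - <<'E'
from h import *
o=monitor.observe();print(o['clock'],o['position'],o['force'])
g=save('scene','s4');save('scene','s5')
a=load('s4')['frame'].astype(int);b=load('s5')['frame'].astype(int);c=load('s3')['frame'].astype(int)
print(abs(a-b)[170:220,220:260].mean(),abs(a-c)[170:220,220:260].mean())
# expected pixel of stick +x end centre for slope positions
q=np.load('q.npy');s,k=np.sin(.20944),np.cos(.20944)
for y in(.04,.05,.06,.07,.08):
    for x in(.04,):print(y,((proj(g,D2W(q,[[x,y*k+.013*s,.039-y*s+.013*k]]))-[150,130])*4.6).round())
cv2.imwrite('pics/s4c.png',cv2.resize(g['frame'][130:260,150:310,::-1],None,fx=4.6,fy=4.6,interpolation=cv2.INTER_CUBIC))
E
```

```text
4.5167 [ 0.5673904  -0.05440417  0.02737255] [4.00084353 0.43075211 5.32997766]
1.4443333333333332 9.6845
0.04 [[356. 275.]]
0.05 [[371. 286.]]
0.06 [[386. 297.]]
0.07 [[401. 308.]]
0.08 [[417. 319.]]
```

View pics/s4c.png

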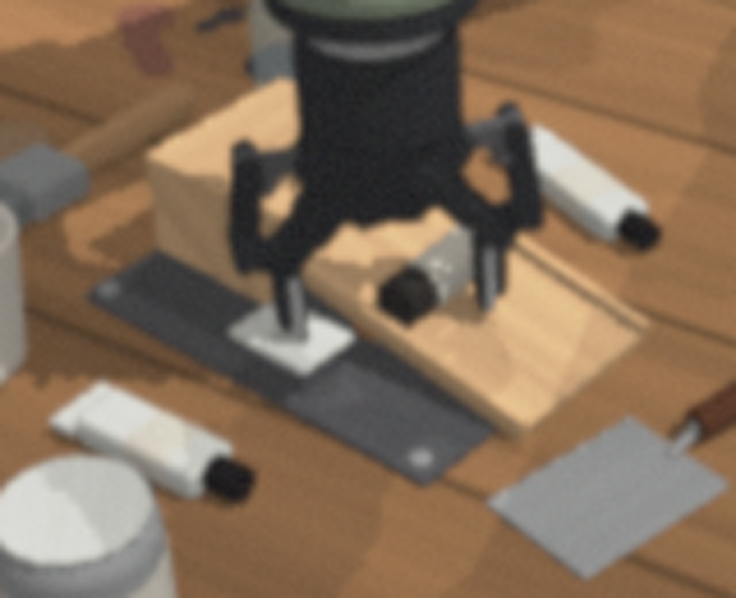

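The stick's end is now at (405,298), about y = 68 mm down the ramp and against the finger. I confirm it is at rest before handing in.

Emit:
drive_tool --steps '[85.4,0,0,0,0,85.4,0,0,0,0,85.4,0,0,0,0,85.4,0,0,0,0,85.4,0,0,0,0]'

```text
clock: 5.03
position: [0.5674, -0.0544, 0.0274]
tool_rot: [-1.57, -0.0, -0.77]
force: [4.1, -0.4, 6.0]
grip_width: 0.0853
```

Emit:
drive_tool --steps '[85.4,0,0,0,0,85.4,0,0,0,0,85.4,0,0,0,0,85.4,0,0,0,0,85.4,0,0,0,0]'

```text
clock: 5.45
position: [0.5674, -0.0544, 0.0274]
tool_rot: [-1.57, -0.0, -0.77]
force: [4.5, -0.6, 5.2]
grip_width: 0.0852
```

Emit:
drive_tool --steps '[85.4,0,0,0,0,85.4,0,0,0,0,85.4,0,0,0,0,85.4,0,0,0,0,85.4,0,0,0,0]'

```text
clock: 5.87
position: [0.5674, -0.0544, 0.0274]
tool_rot: [-1.57, -0.0, -0.77]
force: [3.1, -0.2, 6.6]
grip_width: 0.0854
```

```bash
python3 - <<'E'
from h import *
g=save('scene','s6');a=load('s5')['frame'].astype(int);b=g['frame'].astype(int)
print(abs(a-b)[170:220,220:260].mean())
for f in (a,b):
    m=(f[180:205,225:250].sum(2)<120);ys,xs=np.nonzero(m);print(m.sum(),xs.mean()+225,ys.mean()+180)
w=save('wrist','w6');cv2.imwrite('pics/w6c.png',w['frame'][:,:,::-1])
E
```

```text
1.4661666666666666
31 236.16129032258064 195.2258064516129
32 235.9375 195.0625
```

View pics/w6c.png

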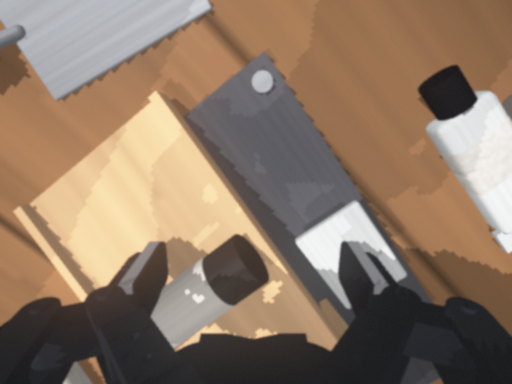

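The wrist view shows the stick at (235,270) leaning on the trap finger at (150,270), with the other finger on the key at (360,270). The picture is unchanged over about 1.3 s, so I hand in.

```bash
python3 -c "
from workcell import workorder
print(workorder.job_done())"
```

```text
the job is handed in; nothing more can be done
None
```

The stick popped out when I pressed the key and is trapped on the ramp, with the finger still holding it. I handed in at about 6 s on the robot's clock.

- **What I did:** With the gripper fully open and turned diagonally, I lowered one finger onto the key. The other finger stood level with it over mid-ramp and stopped the stick.
- **Stick position:** Its centre is at about y = 65–68 mm down the ramp, inside the 40–140 mm window and clear of the stop pins.
- **At rest:** Scene pictures about 1.3 s apart differ only by noise. The stick's end moved 0.3 px between them.
- **Key:** The TCP stood at 27.4 mm, which puts the fingertip at about 26.4 mm against 26.5 mm for fully down. The upward force read 5–7 N, more than the 4 N that holds it.
- **Other things on the bench:** The arm approached high and came near none of them. Those in the last pictures looked unmoved, but I did not compare every one.
- **Disagreements:**
  - The wrist camera put the key about 3 mm from the top-camera fit, which was within tolerance.
  - Just after the press the stick had stopped 5–10 mm short of its final place. It rolled on against the finger while I waited.
  - A sideways force of 3–4 N on the tool after the press, larger than the stick's lean of about 0.1 N, is probably key friction. I did not check it.

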